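# Press both pictures of a mug

### The job

Press the two fresh pictures on the mug at the blue press, the red one first and then the green one. Turn the mug with its turning nest so that the picture squarely faces the orange pad, push the red knob fully home, hold it there for about a second, then let it spring fully back. Never lift the mug out of the nest, tip it over or press the pad on its handle or bare side; leave the mug in the nest with the green picture still facing the pad, and do not disturb the other things on the table.

Things in the scene. Friction and masses are not known exactly. Their poses are not given: they have to be found in the camera images.
- press: fixed press: blue base plate 150 mm wide (its x), from -175 to +70 mm along its y, 12 mm thick. Origin on the table under the nest's centre. Its +y is the way the pad is pushed: the pad stands on its -y side; the +y side of the nest is free
- nest (a point): centre of the nest's floor, 18 mm above the table: a black ring of inside radius 36.7 mm, outside radius 44 mm, its top 26 mm above the table, on a steel disc of radius 47 mm that turns freely either way (about 0.4 N on the handle) and stays where it is left. The mug stands in it with under 2 mm of play and turns with it
- guide_block (a point): top middle of the fixed aluminium guide block, 56 mm wide (press x), 82 mm high, 22 mm thick, 131 mm from the nest's centre towards press -y; the plunger's rod runs through it
- plunger (a joint): travel of the spring plunger towards the mug, m: 0 sprung back, 0.060 fully home against its stop. The push needed grows from 1.4 to 3.8 N, plus about 2.4 N with the pad on the mug; let go, it springs back to 0 by itself in about a second
- push_knob (a point): middle of the outer (rear) face of the red push knob, a disc 44 mm across and 18 mm thick, axis along the press's y, 55 mm above the table; push here along press +y. At rest 222 mm from the nest's centre towards press -y; it moves with the plunger
- pad: orange sprung pad on the plunger's head, 40 mm wide, 36 mm high (37 to 73 mm above the table). Its front face is 92.5 mm towards press -y from this origin (which at rest is the press's origin). At rest a gap of 52 mm to the mug's wall lets the handle pass; fully home it meets the mug and yields about 7.5 mm on its own spring (2.4 N), too weak to tip the mug
- mug: loose white mug, about 0.4 kg, 80 mm across, 90 mm high, open top, standing in the nest. Origin under its centre; handle along its own -x, red picture facing its own -y, green its own +y. At the press's own yaw the red picture faces the pad, half a turn from it the green one. At the start the red one faces the pad to within 35 degrees
- handle (a point): middle of the outer grip of the mug's handle, 71 mm from the mug's axis and 51 mm above its foot. The handle is an upright D of round bar 11 mm thick, from the wall to 76.5 mm from the axis, 20 to 80 mm above the foot
- red_picture (a point): middle of the mug's red picture (yellow panel with red fruit, and a red tick on the rim above it), on the wall 40 mm from the axis, 50 mm above the foot
- green_picture (a point): middle of the mug's green picture (yellow panel with green fruit, and a green tick on the rim above it), on the other side from the red one, 40 mm from the axis, 50 mm above the foot
- spare_mug: bystander: loose finished white mug with orange-fruit pictures, 80 mm across, 90 mm high; origin under its centre
- ink_jar: bystander: loose jar, 56 mm across, 70 mm high, black cap, green label; origin under its centre
- tape: bystander: loose yellow tape roll lying flat, 90 mm across, 24 mm high; origin under its centre
- brush: bystander: loose hand brush lying flat, along its own x; origin under its middle
- rub_block: bystander: loose cork block 90 x 60 x 35 mm; origin under its centre
- brush_cup: bystander: loose blue plastic cup, 72 mm across, 90 mm high; origin under its centre
Things that resemble listed ones, but are neither listed nor needed, are in the scene too. Leave any brown look-alike of the mug alone.

How it is judged:
By the outcome, as a careful person would: the job done as asked, in the order asked, and still so for the second after the job is handed in, with the robot touching nothing.
It also fails if it takes over 72 s, if anything falls off the work surface, if the arm or the gripper's body presses on something with over 40 N, if the wrist force passes 120 N, or if a joint passes its speed limit or range.

### The arm

A 7-joint arm with a two-finger parallel gripper is mounted at the origin on the work surface. World frame = base frame: x ahead of the robot, y to its left, z up, the work surface at z = 0. Lengths are in m, angles in rad, forces in N, time in s.
With the tool pointing down it reaches from about 0.425 to 0.95 m from the base axis. Payload 4.7 kg.
Tool frame: the origin (TCP) lies at the very end of the fingers, on their centre line; the grasp point (between the pads) lies env.grip_depth behind it (env.grip_depth is the distance from the TCP to the grasp point, in m); z points along the fingers, y is the line along which they close (so a half turn about z gives the same grasp; the last joint's range is limited). The gripper opens to 87 mm and grips with 3 to 60 N. Pads are 19 mm wide; open, the fingers measure 117 mm over their backs; the gripper's body (75 mm by 190 mm) begins 51 mm behind the grasp point.
Start: joints at [-1.235, 0.469, -0.049, 1.532, 0.024, 1.141, -0.082], TCP at [0.241, 0.631, 0.223] pointing down, gripper open.
Joint ranges: [-2.59, 2.59], [-0.33, 1.99], [-1.39, 1.29], [0.1, 2.45], [-1.04, 4.18], [0.21, 1.99], [-2.66, 2.66]. Speed limits (rad/s): [2.57, 2.57, 3.14, 3.14, 3.14, 3.14, 3.14].

### API

Orientations are given as a unit quaternion [w, x, y, z].
In Python, from cell import env gives the robot as it stands. The module is installed in compiled form; this text tells all that it offers.
- The arm moves only by the shell command python3 -m handwheel 'ROWS' [FORCE]. ROWS is JSON, a list of rows, each a list of 7 numbers: the shift along the tool's x, y, z scaled (see below), then the turn, a rotation vector about the tool's x, y, z scaled (see below), then the finger opening in mm, from 0 to 87. In form: [[x, y, z, ax, ay, az, jaw], ...]. A call has 1 to 12 rows; each row is the pose to reach, as a shift and turn from the pose commanded when the call began, along the tool's axes at that moment; what a row does not reach only later rows make up. The controller multiplies each number of a shift by 10 cm and each number of a turn by 45 degrees. A row lasts 1/12 s, in which the tool goes at most 41.7 mm and 7.16 degrees, less where a joint would pass 70% of its speed; a pose out of reach is approached as far as the arm can. A call with a number of a shift or a turn outside -1 to 1 is refused whole. A call with a gripper value outside its range is refused whole. The fingers move at their own pace and stop on an object; FORCE is the grip in N (left out, the last holds). Time passes only in rows, so rows that repeat a pose let the fingers close. It gives the time, the measured TCP pose, the force, the opening and the grip force at its end, in the units of the state.
- env.sense(): the state, without advancing time (a new reading comes with each control period).
- env.get_image(name): name is "side" or "top" or "wrist"; returns the picture (420x560x3 uint8, red, green, blue); there is no depth.
- env.calibration(name): a dict with "vertical_fov" (degrees; the focal length in pixels is half the picture's height over the tangent of half this angle, whatever the lens; pixels are square), "cx", "cy" (the principal point, pixels), "k1" (the pictures are not rectified: a ray, as slopes to the right and down, at radius r is drawn at 1 + k1 r^2 times it, then the intrinsics apply), "rvec" (rotation vector, rad) and "tvec" (3), from world to camera coordinates, as OpenCV has them; the wrist camera has in their place "mount" (4x4, takes a point from camera to tool coordinates, whose origin is the TCP and whose axes are the flange's). Camera axes: x right, y down, z forward; pixel columns grow to the right and rows downward; lengths in m; the calibration is good to about 2 mm. A picture is of the moment at which its call begins: read the wrist's pose just before it. calibration takes no time and is no camera call.
- env.close_job(): hands the job in; it is judged then, once.
The state is a dict: "t": time; "joint_pos": joint angles; "joint_vel": joint speeds; "joint_torque": joint torques, N m; "ee_pos": TCP position; "ee_rot": TCP orientation; "contact_force": force on the tool from outside, world axes, zero at the start; "torque": the same for the moment, N m; "gripper_width": finger opening in m; "gripper_force": force on a finger pad.
Only numpy, scipy, OpenCV 4.12 (cv2) and the standard library are available. Lean on these libraries where they do the work, as an engineer would, in place of code of your own. Each camera call takes 0.05 s, during which the arm holds its last target. There are 200 camera calls.

## Working session

There is one attempt and no reset: what is moved stays moved. The work goes in short steps, Python scripts to look and compute and a shell command to move; the robot and the scene stay as the last step left them, time stands still between calls to the robot, and variables do not carry over. Pictures are saved under pics/ and viewed, at most 10 in all, crops included, and the job is handed in when it is done.

```bash
mkdir -p pics; python3 - <<'E'
from cell import env
import cv2
s=env.sense();print(s['t'],s['ee_pos'],s['ee_rot'],env.grip_depth)
for n in("top","side"):
    cv2.imwrite(f"pics/{n}0.png",env.get_image(n)[:,:,::-1]);print(n,env.calibration(n))
print(env.calibration("wrist"))
E
```

```text
0.0 [0.24063842 0.63000854 0.22147761] [-1.30374071e-04  1.81391881e-01  9.83410396e-01 -9.80450985e-04] 0.0187
top {'vertical_fov': 50.466787547866566, 'cx': 278.19737240646054, 'cy': 211.85317905735047, 'k1': -0.04904438357004493, 'rvec': array([ 2.18564611, -2.18254105,  0.033345  ]), 'tvec': array([-0.01041815,  0.57487912,  1.16693764])}
side {'vertical_fov': 44.3720502657067, 'cx': 284.2098640410359, 'cy': 210.597952857476, 'k1': -0.13243040550109375, 'rvec': array([ 2.08767264, -0.17917744,  0.12217048]), 'tvec': array([-0.58718446,  0.09334255,  1.33801505])}
{'vertical_fov': 67.53492723265994, 'cx': 278.01420607708855, 'cy': 209.87077719740924, 'k1': -0.056217124648090394, 'mount': array([[-5.56697111e-04, -9.54623471e-01, -2.97814906e-01,
         8.22087182e-02],
       [ 9.99999740e-01, -3.95044394e-04, -6.02986323e-04,
         3.07029963e-04],
       [ 4.57974787e-04, -2.97815165e-01,  9.54623443e-01,
        -1.61937858e-01],
       [ 0.00000000e+00,  0.00000000e+00,  0.00000000e+00,
         1.00000000e+00]])}
```

View pics/top0.png

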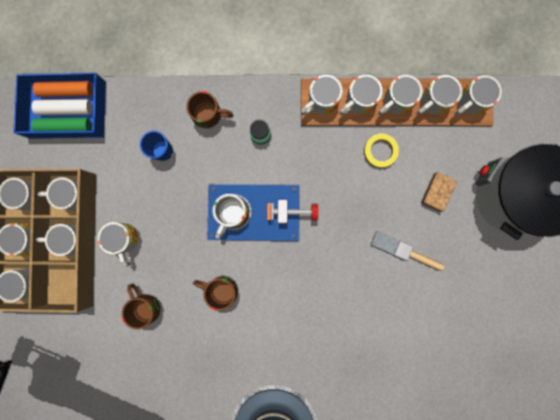

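View pics/side0.png

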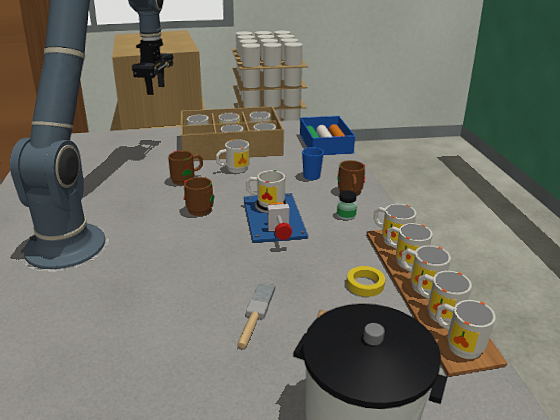

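The top view shows the press plate at about (208–299, 184–241) px, the mug at (231,212) with its handle down-left at (221,234), and the knob at (316,212). I'll zoom in and measure.

```bash
cat >h.py <<'E'
from cell import env
import cv2, numpy as np
def cal(n):
    c=env.calibration(n); f=210/np.tan(np.radians(c["vertical_fov"]/2))
    K=np.array([[f,0,c["cx"]],[0,f,c["cy"]],[0,0,1]]); return c,K,np.array([c["k1"],0,0,0.])
def pose(n):
    c,K,d=cal(n)
    if n!="wrist":
        return cv2.Rodrigues(c["rvec"])[0],c["tvec"]
    s=env.sense(); w,x,y,z=s["ee_rot"]
    from scipy.spatial.transform import Rotation as R
    T=np.eye(4);T[:3,:3]=R.from_quat([x,y,z,w]).as_matrix();T[:3,3]=s["ee_pos"]
    T=np.linalg.inv(T@c["mount"]); return T[:3,:3],T[:3,3]
def px2w(n,p,z,P=None):
    _,K,d=cal(n);Rm,t=P or pose(n)
    u=cv2.undistortPoints(np.array(p,float).reshape(-1,1,2),K,d).reshape(-1,2)
    r=np.c_[u,np.ones(len(u))]@Rm; c=-Rm.T@t
    return c+r*((z-c[2])/r[:,2])[:,None]
def w2px(n,X,P=None):
    _,K,d=cal(n);Rm,t=P or pose(n)
    return cv2.projectPoints(np.array(X,float),cv2.Rodrigues(Rm)[0],t,K,d)[0].reshape(-1,2)
E
python3 - <<'E'
from h import *
im=cv2.imread("pics/top0.png")
cv2.imwrite("pics/crop.png",cv2.resize(im[175:255,195:330],None,fx=5.9,fy=5.9,interpolation=cv2.INTER_CUBIC))
hsv=cv2.cvtColor(im,cv2.COLOR_BGR2HSV);m=cv2.inRange(hsv,(100,120,60),(125,255,255));m[:,:180]=0;m[:,330:]=0;m[:170]=0;m[260:]=0
hull=cv2.convexHull(cv2.findNonZero(m)); r=cv2.minAreaRect(hull);print(r)
b=cv2.boxPoints(r);w=px2w("top",b,.012);print(w.round(4))
for i in range(4):
    e=w[(i+1)%4]-w[i];print(np.hypot(*e[:2]),np.degrees(np.arctan2(e[1],e[0])))
m=cv2.inRange(hsv,(0,170,80),(6,255,255));m[:,:305]=0;m[:,330:]=0;m[:190]=0;m[230:]=0
q=cv2.findNonZero(m).reshape(-1,2);print(q.min(0),q.max(0),px2w("top",[q.mean(0)],.075))
E
```

```text
((253.0, 212.5), (55.0, 90.0), 90.0)
[[ 0.647   0.1788  0.012 ]
 [ 0.6468 -0.0622  0.012 ]
 [ 0.5004 -0.0621  0.012 ]
 [ 0.4998  0.1773  0.012 ]]
0.24102030306994415 -90.04699424161933
0.1463319420108224 179.98120836511268
0.23945962049188646 90.14785022246296
0.14715532088273314 0.5892635841761189
[312 205] [316 219] [[ 0.57189857 -0.10136009  0.075     ]]
```

View pics/crop.png

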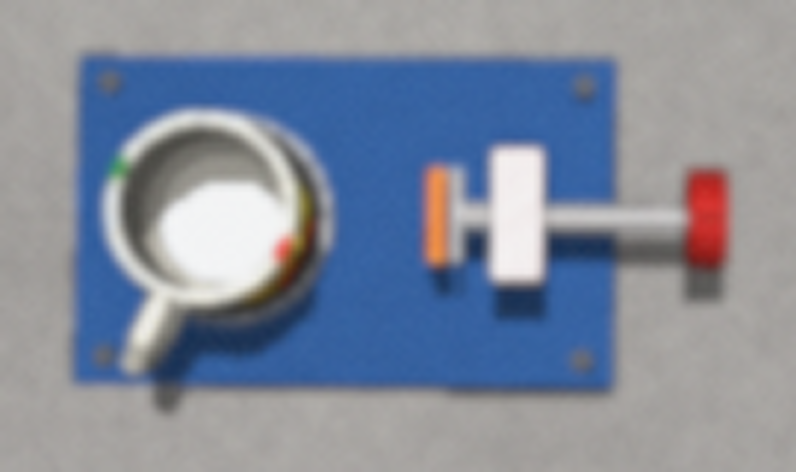

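The crop shows plate corners at crop px (82,57), (615,60), (612,388) and (75,380). The green rim tick is at (118,165), the red tick at (285,250), and the handle end at (135,360).

```bash
python3 - <<'E'
from h import *
c=lambda L:[(195-.5+(u+.5)/5.9,175-.5+(v+.5)/5.9) for u,v in L]
w=px2w("top",c([(82,57),(615,60),(612,388),(75,380)]),.012)[:,:2]
L=np.array([(75,70),(75,-175),(-75,-175),(-75,70)])/1000.
a=(L-L.mean(0));b=w-w.mean(0);th=np.arctan2((a[:,0]*b[:,1]-a[:,1]*b[:,0]).sum(),(a*b).sum())
R=np.array([[np.cos(th),-np.sin(th)],[np.sin(th),np.cos(th)]]);o=w.mean(0)-R@L.mean(0)
print("press",o,np.degrees(th),"resid",(b-a@R.T).round(4).tolist())
t=px2w("top",c([(118,165),(285,250)]),.108)[:,:2];d=t[1]-t[0];print("ticks",t,"mid",t.mean(0),"len",np.hypot(*d),"redangle",np.degrees(np.arctan2(d[1],d[0])))
h=px2w("top",c([(140,350)]),.09)[0,:2]-t.mean(0);print("handle ang",np.degrees(np.arctan2(h[1],h[0])),np.hypot(*h))
k=px2w("top",c([(708,172),(708,268)]),.06)[:,:2];print("knob",k,"expected",o+R@[0,-.213])
print("guide/pad",px2w("top",c([(519,147),(519,285)]),.082)[:,:2],o+R@[0,-.131])
E
```

```text
press [0.57512492 0.109851  ] -0.5548665561493841 resid [[-0.0018, -0.0016], [-0.001, 0.0015], [0.0011, 0.0014], [0.0017, -0.0013]]
ticks [[0.59275559 0.1446821 ]
 [0.5574272  0.07474039]] mid [0.57509139 0.10971125] len 0.07835775770568515 redangle -116.79888618194295
handle ang 154.76020878907738 0.06543841426355149
knob [[ 0.59333106 -0.10336013]
 [ 0.55182239 -0.10326536]] expected [ 0.57306221 -0.10313901]
guide/pad [[ 0.60236973 -0.02192274]
 [ 0.54377391 -0.02200962]] [ 0.5738563  -0.02114286]
```

```bash
for i in 1; do
python3 -m handwheel '[[-0.85,-0.72,0,0,0,0,40],[-0.85,-0.72,0,0,0,0,40],[-0.85,-0.72,0,0,0,0,40]]' 5
python3 -m handwheel '[[-0.85,-0.72,0,0,0,0,40],[-0.85,-0.72,0,0,0,0,40],[-0.85,-0.72,0,0,0,0,40]]'
python3 -m handwheel '[[-0.85,-0.72,0,0,0,0,40],[-0.85,-0.72,0,0,0,0,40],[-0.85,-0.72,0,0,0,0,40]]'
python3 -m handwheel '[[-0.85,-0.72,0,0,0,0,40],[-0.85,-0.72,0,0,0,0,40],[-0.85,-0.72,0,0,0,0,40]]'
python3 -m handwheel '[[-0.85,-0.72,0,0,0,0.13,40],[-0.85,-0.72,0,0,0,0.13,40],[-0.85,-0.72,0,0,0,0.13,40],[-0.85,-0.72,0,0,0,0.13,40],[-0.85,-0.72,0,0,0,0.13,40]]'
done
```

```text
t: 0.35
ee_pos: [0.2965, 0.5294, 0.2217]
ee_rot: [0.001, 0.182, 0.983, -0.001]
contact_force: [0.4, 0.2, -0.1]
gripper_width: 0.0745
gripper_force: 0.0
t: 0.6
ee_pos: [0.3503, 0.4311, 0.2221]
ee_rot: [0.0, 0.183, 0.983, -0.001]
contact_force: [0.4, -0.0, 0.5]
gripper_width: 0.0551
gripper_force: 0.0
t: 0.85
ee_pos: [0.4036, 0.3335, 0.2223]
ee_rot: [0.0, 0.183, 0.983, -0.001]
contact_force: [0.8, 0.2, 0.1]
gripper_width: 0.0415
gripper_force: 0.0
t: 1.1
ee_pos: [0.4571, 0.2359, 0.2224]
ee_rot: [0.0, 0.183, 0.983, -0.001]
contact_force: [0.1, 0.7, -0.2]
gripper_width: 0.0405
gripper_force: 0.0
t: 1.52
ee_pos: [0.5097, 0.1408, 0.2222]
ee_rot: [-0.0, 0.233, 0.972, -0.0]
contact_force: [0.0, 0.6, 0.2]
gripper_width: 0.0397
gripper_force: 0.0
```

```bash
cat >>h.py <<'E'
C=np.array([.575,.110])
def look(name,deg):
    P=pose("wrist"); im=env.get_image("wrist")[:,:,::-1].copy()
    a=np.radians(deg);pt=lambda r,an,z:[*(C+r*np.array([np.cos(an),np.sin(an)])),z]
    X=[pt(76.5e-3,a,.069),pt(60e-3,a,.098),pt(.04,a+np.pi/2,.108),pt(.04,a-np.pi/2,.108)]
    for p in w2px("wrist",X,P): cv2.drawMarker(im,tuple(int(round(v)) for v in p),(255,0,255),cv2.MARKER_CROSS,12,1)
    ring=w2px("wrist",[pt(.04,t,.108) for t in np.linspace(0,6.28,90)],P)
    cv2.polylines(im,[ring.round().astype(int)],True,(255,255,0),1)
    cv2.imwrite(f"pics/{name}.png",im)
E
python3 -c "
from h import *
look('w1',153.2)"
```

```text
(no output)
```

View pics/w1.png

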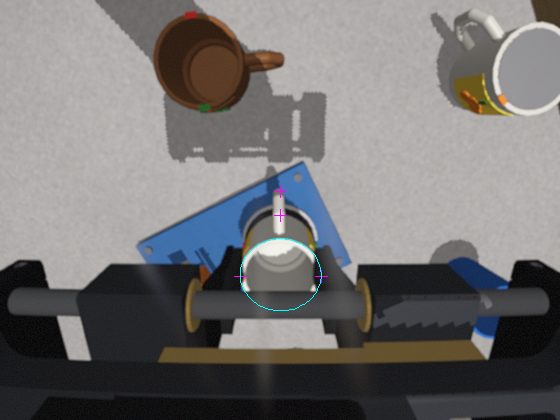

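The wrist view shows the predicted rim circle around (280,273) and the handle points at (280,191) and (280,215), both matching the mug, so I'll descend over the handle.

```bash

python3 -m handwheel '[[0,0,0.35,0,0,0,40],[0,0,0.7,0,0,0,40],[0,0,1,0,0,0,40],[0,0,1,0,0,0,40]]' 5
python3 -m handwheel '[[0,0,0.3,0,0,0,40],[0,0,0.6,0,0,0,40],[0,0,0.68,0,0,0,40],[0,0,0.68,0,0,0,40],[0,0,0.68,0,0,0,13],[0,0,0.68,0,0,0,13],[0,0,0.68,0,0,0,13],[0,0,0.68,0,0,0,13]]'; python3 -c "
from h import *
print(env.sense()['joint_pos'])"
```

```text
t: 1.9
ee_pos: [0.5041, 0.1435, 0.1172]
ee_rot: [-0.005, 0.229, 0.973, -0.003]
contact_force: [-1.0, 0.0, -0.7]
gripper_width: 0.04
gripper_force: 0.0
t: 2.57
ee_pos: [0.5104, 0.1431, 0.056]
ee_rot: [0.001, 0.231, 0.973, 0.001]
contact_force: [-0.1, 0.2, 0.0]
gripper_width: 0.0208
gripper_force: 0.0
[-0.48733157  0.4485555   0.17014525  2.03737782 -0.12022039  0.66201434
  0.86500602]
```

```bash
cat >>h.py <<'E'
def arc(target,steps,r=.071,z=.055):
    from scipy.spatial.transform import Rotation as R
    s=env.sense();w,x,y,zz=s["ee_rot"];M=R.from_quat([x,y,zz,w]).as_matrix();f0=np.degrees(np.arctan2(M[1,0],M[0,0]))
    p=s["ee_pos"];h0=np.degrees(np.arctan2(p[1]-C[1],p[0]-C[0]));print("yaw",f0,"pos ang",h0,"r",np.hypot(*(p[:2]-C)),p,"j7",s["joint_pos"][6],"gw",s["gripper_width"],s["contact_force"])
    for k in range(1,steps+1):
        f=f0+((target-f0+180)%360-180)*k/steps;a=np.radians(f);q=np.array([*(C+r*np.array([np.cos(a),np.sin(a)])),z])
        x=np.array([np.cos(a),np.sin(a),0]);Z=np.array([0,0,-1.]);D=np.c_[x,np.cross(Z,x),Z]
        d=M.T@(q-p)*10;v=R.from_matrix(M.T@D).as_rotvec(degrees=True)/45;print(np.r_[d,v].round(3).tolist())
E
python3 -c "
from h import *
arc(179.4,5)"
```

```text
yaw 153.25192145704696 pos ang 152.89644681622943 r 0.07262483112679037 [0.5103505  0.14308788 0.05604375] j7 0.8650060193698329 gw 0.020846032833059556 [-0.13625108  0.18542625  0.02586463]
[-0.019, -0.069, 0.01, 0.003, 0.002, -0.116]
[-0.028, -0.133, 0.01, 0.003, 0.002, -0.232]
[-0.043, -0.197, 0.01, 0.003, 0.003, -0.349]
[-0.063, -0.258, 0.01, 0.002, 0.003, -0.465]
[-0.089, -0.317, 0.01, 0.002, 0.003, -0.581]
```

```bash

python3 -m handwheel '[[-0.02,-0.07,0,0,0,-0.12,13],[-0.03,-0.13,0,0,0,-0.23,13],[-0.04,-0.2,0,0,0,-0.35,13],[-0.06,-0.26,0,0,0,-0.47,13],[-0.09,-0.32,0,0,0,-0.58,13],[-0.09,-0.32,0,0,0,-0.58,10],[-0.09,-0.32,0,0,0,-0.58,10],[-0.09,-0.32,0,0,0,-0.58,10],[-0.09,-0.32,0,0,0,-0.58,10]]' 3
python3 -c "
from h import *
arc(179.4,1)"
```

```text
t: 3.32
ee_pos: [0.5033, 0.1106, 0.055]
ee_rot: [0.0, 0.006, 1.0, 0.0]
contact_force: [-0.9, -0.9, 3.2]
gripper_width: 0.011
gripper_force: 3.0
yaw 179.29887911297035 pos ang 179.55277495117747 r 0.07166520694568171 [0.50333698 0.11055938 0.05504891] j7 1.2962584148324785 gw 0.011016348160427703 [-0.91871539 -0.86802081  3.23311118]
[-0.007, 0.002, 0.0, 0.0, 0.001, -0.002]
```

```bash

python3 -m handwheel '[[0,0,0,0,0,0,30],[0,0,0,0,0,0,30],[0,0,0,0,0,0,30],[0,0,0,0,0,0,30],[0,0,-0.4,0,0,0,30],[0,0,-0.8,0,0,0,30],[0,0,-1,0,0,0,30],[0,0,-1,0,0,0,0]]'
python3 -m handwheel '[[0,-0.4,0,0,0,0,0],[0,-0.8,0,0,0,0,0],[0,-1,0,0,0,0,0],[0,-1,0,0,0,0,0]]'
python3 -m handwheel '[[-0.3,-0.4,0,0,0,0,0],[-0.5,-0.8,0,0,0,0,0],[-0.7,-1,0,0,0,0,0],[-0.7,-1,0,0,0,0,0]]'
python3 -m handwheel '[[0,-0.4,0,0,0,0,0],[0,-0.75,0,0,0,0,0],[0,-0.75,0,0,0,0,0],[0,-0.75,0,0,0,0,0]]'
python3 - <<'E'
from h import *
im=env.get_image("top")[:,:,::-1]
cv2.imwrite("pics/crop2.png",cv2.resize(im[175:255,195:330],None,fx=5.9,fy=5.9,interpolation=cv2.INTER_CUBIC))
print(env.sense()["ee_pos"])
E
```

```text
t: 3.98
ee_pos: [0.5063, 0.111, 0.1593]
ee_rot: [0.005, 0.006, 1.0, 0.002]
contact_force: [0.4, -0.0, -0.1]
gripper_width: 0.0276
gripper_force: 0.0
t: 4.32
ee_pos: [0.501, 0.0042, 0.1538]
ee_rot: [-0.001, 0.01, 1.0, -0.001]
contact_force: [-0.4, 0.3, -0.9]
gripper_width: 0.0053
gripper_force: 0.0
t: 4.65
ee_pos: [0.5741, -0.0981, 0.154]
ee_rot: [0.002, 0.01, 1.0, -0.002]
contact_force: [0.1, -1.1, -0.0]
gripper_width: 0.0005
gripper_force: 0.0
t: 4.98
ee_pos: [0.5691, -0.1677, 0.1535]
ee_rot: [-0.001, 0.008, 1.0, -0.0]
contact_force: [0.6, 1.6, 1.0]
gripper_width: 0.0004
gripper_force: 0.0
[ 0.56948675 -0.16531444  0.15354975]
```

View pics/crop2.png

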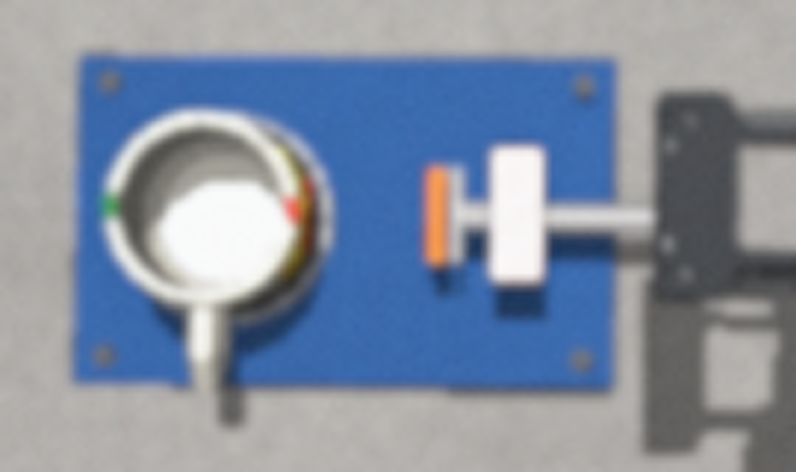

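The crop shows the green tick at (112,206) and the red at (291,210), in line with the rod to within 1°. So the red picture faces the pad. Next is the knob.

```bash

python3 -m handwheel '[[-0.03,0,0.35,0,0,0,0],[-0.03,0,0.7,0,0,0,0],[-0.03,0,1,0,0,0,0],[-0.03,0,1,0,0,0,0]]' 10
python3 -m handwheel '[[0,0.1,0.08,0,0,0,0],[0,0.2,0.08,0,0,0,0],[0,0.3,0.08,0,0,0,0],[0,0.4,0.08,0,0,0,0],[0,0.5,0.08,0,0,0,0],[0,0.5,0.08,0,0,0,0],[0,0.5,0.08,0,0,0,0]]'
python3 -c "
from h import *
arc(180,0)"
```

```text
t: 5.37
ee_pos: [0.5685, -0.1615, 0.0484]
ee_rot: [-0.006, 0.004, 1.0, 0.002]
contact_force: [-0.8, 0.5, -0.3]
gripper_width: 0.0005
gripper_force: 0.0
t: 5.95
ee_pos: [0.5745, -0.1151, 0.0477]
ee_rot: [0.001, 0.005, 1.0, -0.0]
contact_force: [1.0, -1.2, 0.8]
gripper_width: 0.0002
gripper_force: 0.7
yaw 179.43503626571155 pos ang -90.11840425842391 r 0.225095672514856 [ 0.57453483 -0.11509519  0.04765685] j7 1.7928233459561045 gw 0.00017856917067507672 [ 1.04491072 -1.23779934  0.76486155]
```

```bash

python3 -m handwheel '[[0,0.1,0,0,0,0,0],[0,0.2,0,0,0,0,0],[0,0.3,0,0,0,0,0],[0,0.4,0,0,0,0,0],[0,0.46,0,0,0,0,0],[0,0.5,0,0,0,0,0],[0,0.5,0,0,0,0,0]]'
python3 -m handwheel '[[0,0.03,0,0,0,0,0],[0,0.03,0,0,0,0,0]]'

```

```text
t: 6.53
ee_pos: [0.5744, -0.0652, 0.0467]
ee_rot: [0.0, 0.005, 1.0, -0.0]
contact_force: [2.3, -5.5, 3.5]
gripper_width: 0.0004
gripper_force: 2.7
t: 6.7
ee_pos: [0.5745, -0.0636, 0.0468]
ee_rot: [0.0, 0.006, 1.0, -0.001]
contact_force: [1.3, -5.4, 4.3]
gripper_width: 0.0005
gripper_force: 2.9
```

```bash

python3 -m handwheel '[[0,0.04,0,0,0,0,0],[0,0.04,0,0,0,0,0],[0,0.04,0,0,0,0,0]]'
python3 -m handwheel '[[0,0.04,0,0,0,0,0],[0,0.04,0,0,0,0,0],[0,0.04,0,0,0,0,0]]'

```

```text
t: 6.95
ee_pos: [0.5745, -0.0633, 0.0469]
ee_rot: [0.001, 0.007, 1.0, -0.002]
contact_force: [1.1, -11.6, 4.4]
gripper_width: 0.0001
gripper_force: 6.5
t: 7.2
ee_pos: [0.5744, -0.0631, 0.047]
ee_rot: [0.001, 0.008, 1.0, -0.004]
contact_force: [0.7, -16.4, 3.5]
gripper_width: 0.0005
gripper_force: 9.6
```

```bash

python3 -m handwheel '[[0,0,0,0,0,0,0],[0,0,0,0,0,0,0],[0,0,0,0,0,0,0],[0,0,0,0,0,0,0],[0,0,0,0,0,0,0],[0,0,0,0,0,0,0],[0,0,0,0,0,0,0]]'
python3 -m handwheel '[[0,-0.15,0,0,0,0,0],[0,-0.3,0,0,0,0,0],[0,-0.45,0,0,0,0,0],[0,-0.6,0,0,0,0,0],[0,-0.75,0,0,0,0,0],[0,-0.9,0,0,0,0,0],[0,-1,0,0,0,0,0],[0,-1,0,0,0,0,0]]'
python3 -m handwheel '[[0,-0.1,-0.4,0,0,0,30],[0,-0.1,-0.8,0,0,0,30],[0,-0.1,-1,0,0,0,30],[0,-0.1,-1,0,0,0,30],[0,-0.1,-1,0,0,0,30],[0,-0.1,-1,0,0,0,30]]'
python3 - <<'E'
from h import *
im=env.get_image("top")[:,:,::-1]
cv2.imwrite("pics/crop3.png",cv2.resize(im[175:255,195:330],None,fx=5.9,fy=5.9,interpolation=cv2.INTER_CUBIC))
arc(180,0)
E
```

```text
t: 7.78
ee_pos: [0.5745, -0.0631, 0.047]
ee_rot: [0.001, 0.009, 1.0, -0.004]
contact_force: [1.7, -17.4, 3.3]
gripper_width: 0.0
gripper_force: 9.6
t: 8.45
ee_pos: [0.5717, -0.1564, 0.0457]
ee_rot: [-0.001, 0.007, 1.0, 0.0]
contact_force: [-0.4, 0.5, 0.3]
gripper_width: 0.0003
gripper_force: 0.0
t: 8.95
ee_pos: [0.5719, -0.163, 0.1452]
ee_rot: [-0.001, 0.005, 1.0, 0.001]
contact_force: [-0.2, 0.5, -1.1]
gripper_width: 0.028
gripper_force: 0.0
yaw 179.42345453568907 pos ang -90.70062613388367 r 0.2732562229261423 [ 0.57165864 -0.16323579  0.14472808] j7 1.8514266534652029 gw 0.02896466990261447 [ 0.41199786 -0.11198565 -0.14812716]
```

View pics/crop3.png

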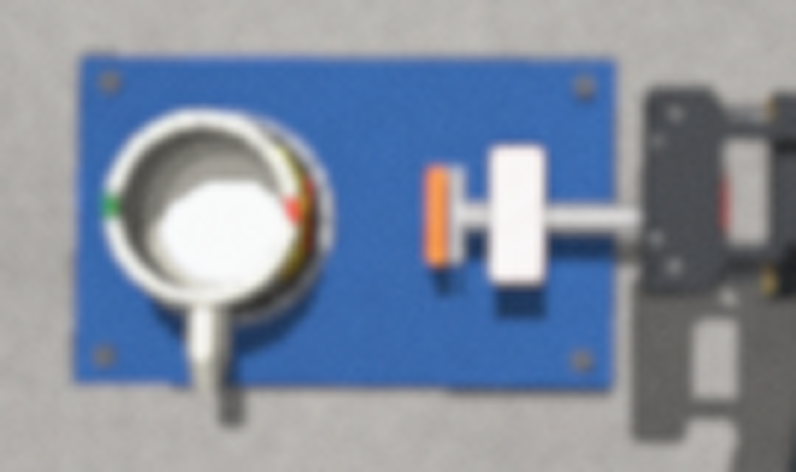

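The pad has sprung back with its face at (430,215), and the mug hasn't moved: ticks at (112,206) and (291,210). Next I'll turn it half a turn.

```bash

python3 -m handwheel '[[0.3,0.4,0,0,0,0,30],[0.5,0.8,0,0,0,0,30],[0.68,1,0,0,0,0,30],[0.68,1,0,0,0,0,30]]'
python3 -m handwheel '[[0,0.4,0,0,0,0,30],[0,0.8,0,0,0,0,30],[0,1,0,0,0,0,30]]'
python3 -m handwheel '[[0,0.4,0,0,0,0,30],[0,0.74,0,0,0,0,30],[0,0.74,0,0,0,0,30],[0,0.74,0,0,0,0,30],[0,0.74,0,0,0,0,30],[0,0.74,0,0,0,0,30]]'
python3 -c "
from h import *
arc(179.4,1)"
```

```text
t: 9.33
ee_pos: [0.5001, -0.0566, 0.1439]
ee_rot: [-0.005, 0.001, 1.0, 0.002]
contact_force: [0.4, 0.1, -0.6]
gripper_width: 0.0299
gripper_force: 0.0
t: 9.58
ee_pos: [0.5058, 0.041, 0.1452]
ee_rot: [-0.002, 0.003, 1.0, 0.001]
contact_force: [0.5, 0.2, -0.2]
gripper_width: 0.0305
gripper_force: 0.0
t: 10.08
ee_pos: [0.5076, 0.1083, 0.1457]
ee_rot: [-0.001, 0.007, 1.0, -0.001]
contact_force: [-1.2, -1.2, 1.1]
gripper_width: 0.0295
gripper_force: 0.0
yaw 179.2195344631017 pos ang -178.54351971082272 r 0.0674492162519037 [0.50757258 0.1082856  0.14569283] j7 1.294143081845591 gw 0.029537097960914416 [-1.1789844  -1.16072701  1.09428625]
[0.034, 0.025, 0.907, -0.001, -0.002, -0.004]
```

```bash

python3 -m handwheel '[[0.03,0.02,0,0,0,0,30],[0.03,0.02,0.3,0,0,0,30],[0.03,0.02,0.6,0,0,0,30],[0.03,0.02,0.9,0,0,0,30],[0.03,0.02,0.9,0,0,0,30],[0.03,0.02,0.9,0,0,0,14],[0.03,0.02,0.9,0,0,0,14],[0.03,0.02,0.9,0,0,0,14],[0.03,0.02,0.9,0,0,0,14]]'
python3 -c "
from h import *
arc(139.4,7)"
```

```text
t: 10.83
ee_pos: [0.5063, 0.1123, 0.0583]
ee_rot: [0.002, 0.006, 1.0, 0.001]
contact_force: [0.2, 0.3, -0.0]
gripper_width: 0.0161
gripper_force: 0.0
yaw 179.33190018154968 pos ang 178.1094652425324 r 0.06869848938272693 [0.5063389  0.11226637 0.05831844] j7 1.3001599803930828 gw 0.016087160678617738 [ 0.19102066  0.25758493 -0.0408184 ]
[0.02, 0.056, 0.033, 0.002, 0.004, 0.127]
[0.009, 0.126, 0.033, 0.002, 0.004, 0.254]
[-0.008, 0.194, 0.033, 0.002, 0.004, 0.38]
[-0.032, 0.261, 0.034, 0.002, 0.004, 0.507]
[-0.063, 0.324, 0.034, 0.003, 0.004, 0.634]
[-0.1, 0.385, 0.034, 0.003, 0.004, 0.761]
[-0.142, 0.441, 0.034, 0.003, 0.004, 0.887]
```

```bash

python3 -m handwheel '[[0.02,0.06,0.02,0,0,0.13,14],[0.01,0.13,0.02,0,0,0.25,14],[-0.01,0.19,0.02,0,0,0.38,14],[-0.03,0.26,0.02,0,0,0.51,14],[-0.06,0.32,0.02,0,0,0.63,14],[-0.1,0.39,0.02,0,0,0.76,14],[-0.14,0.44,0.02,0,0,0.89,14],[-0.14,0.44,0.02,0,0,0.89,14]]'
python3 -c "
from h import *
arc(99.4,7)"
```

```text
t: 11.5
ee_pos: [0.521, 0.1577, 0.0558]
ee_rot: [0.001, 0.348, 0.938, 0.001]
contact_force: [0.3, -0.3, -0.5]
gripper_width: 0.0139
gripper_force: 0.0
yaw 139.30349104062995 pos ang 138.54756315459386 r 0.0720678102663348 [0.52098478 0.15770875 0.05582724] j7 0.6529826598455013 gw 0.013938508009093352 [ 0.33058572 -0.32575939 -0.5122101 ]
[-0.014, 0.061, 0.008, 0.004, 0.002, 0.127]
[-0.025, 0.131, 0.009, 0.004, 0.001, 0.253]
[-0.042, 0.199, 0.009, 0.004, 0.001, 0.38]
[-0.066, 0.266, 0.009, 0.004, 0.001, 0.507]
[-0.097, 0.329, 0.009, 0.005, 0.001, 0.633]
[-0.133, 0.39, 0.01, 0.005, 0.0, 0.76]
[-0.176, 0.446, 0.01, 0.005, 0.0, 0.887]
```

```bash

python3 -m handwheel '[[-0.01,0.06,0,0,0,0.13,14],[-0.02,0.13,0,0,0,0.25,14],[-0.04,0.2,0,0,0,0.38,14],[-0.07,0.27,0,0,0,0.51,14],[-0.1,0.33,0,0,0,0.63,14],[-0.13,0.39,0,0,0,0.76,14],[-0.18,0.45,0,0,0,0.89,14],[-0.18,0.45,0,0,0,0.89,14]]'
python3 -c "
from h import *
arc(59.4,7)"
```

```text
t: 12.17
ee_pos: [0.5641, 0.1787, 0.0554]
ee_rot: [0.001, 0.647, 0.762, 0.001]
contact_force: [0.6, -0.5, 0.5]
gripper_width: 0.0134
gripper_force: 0.0
yaw 99.30165453160387 pos ang 98.99024860428251 r 0.06950445546511742 [0.56413879 0.17865059 0.0554013 ] j7 0.07765171275250386 gw 0.01336965133221866 [ 0.61271169 -0.45845125  0.53978556]
[0.011, 0.067, 0.004, 0.004, -0.0, 0.127]
[0.001, 0.137, 0.004, 0.004, -0.001, 0.253]
[-0.016, 0.205, 0.005, 0.004, -0.001, 0.38]
[-0.041, 0.271, 0.005, 0.004, -0.001, 0.507]
[-0.071, 0.335, 0.005, 0.003, -0.001, 0.633]
[-0.108, 0.395, 0.005, 0.003, -0.001, 0.76]
[-0.15, 0.452, 0.005, 0.003, -0.001, 0.887]
```

```bash

python3 -m handwheel '[[0.01,0.07,0,0,0,0.13,14],[0,0.14,0,0,0,0.25,14],[-0.02,0.2,0,0,0,0.38,14],[-0.04,0.27,0,0,0,0.51,14],[-0.07,0.33,0,0,0,0.63,14],[-0.11,0.39,0,0,0,0.76,14],[-0.15,0.45,0,0,0,0.89,14],[-0.15,0.45,0,0,0,0.89,14]]'
python3 -c "
from h import *
arc(19.4,7)"
```

```text
t: 12.83
ee_pos: [0.6102, 0.1695, 0.055]
ee_rot: [0.001, 0.869, 0.494, 0.0]
contact_force: [-0.2, -0.3, 0.5]
gripper_width: 0.0137
gripper_force: 0.0
yaw 59.25586852105615 pos ang 59.38480117607123 r 0.06917310366529675 [0.61022777 0.16953085 0.05500864] j7 -0.4557096109663004 gw 0.013741540414982753 [-0.16798856 -0.25331512  0.50810855]
[0.015, 0.072, 0.0, 0.002, -0.0, 0.127]
[0.004, 0.142, 0.0, 0.002, -0.0, 0.253]
[-0.013, 0.21, 0.0, 0.002, -0.001, 0.38]
[-0.037, 0.276, 0.0, 0.002, -0.001, 0.506]
[-0.068, 0.34, 0.001, 0.002, -0.001, 0.633]
[-0.104, 0.4, 0.001, 0.002, -0.001, 0.759]
[-0.147, 0.457, 0.001, 0.002, -0.001, 0.886]
```

```bash

python3 -m handwheel '[[0.01,0.07,0,0,0,0.13,14],[0,0.14,0,0,0,0.25,14],[-0.01,0.21,0,0,0,0.38,14],[-0.04,0.28,0,0,0,0.51,14],[-0.07,0.34,0,0,0,0.63,14],[-0.1,0.4,0,0,0,0.76,14],[-0.15,0.46,0,0,0,0.89,14],[-0.15,0.46,0,0,0,0.89,14]]'
python3 -c "
from h import *
arc(-0.6,4)"
```

```text
t: 13.5
ee_pos: [0.641, 0.1323, 0.0547]
ee_rot: [0.001, 0.986, 0.167, -0.0]
contact_force: [0.7, -1.2, 0.2]
gripper_width: 0.0142
gripper_force: 0.4
yaw 19.212557827494116 pos ang 18.682566089283625 r 0.06963308627291112 [0.64096397 0.1323052  0.05471748] j7 -0.9674977525727795 gw 0.014155448530226 [ 0.67427268 -1.15876218  0.15542616]
[0.011, 0.055, -0.003, 0.001, 0.001, 0.11]
[0.003, 0.116, -0.003, 0.001, 0.001, 0.22]
[-0.01, 0.176, -0.003, 0.001, 0.0, 0.33]
[-0.028, 0.234, -0.003, 0.001, 0.0, 0.44]
```

```bash

python3 -m handwheel '[[0.01,0.06,0,0,0,0.11,14],[0,0.12,0,0,0,0.22,14],[-0.01,0.18,0,0,0,0.33,14],[-0.03,0.23,0,0,0,0.44,14],[-0.03,0.23,0,0,0,0.44,9],[-0.03,0.23,0,0,0,0.44,9],[-0.03,0.23,0,0,0,0.44,9],[-0.03,0.23,0,0,0,0.44,9],[-0.03,0.23,0,0,0,0.44,9]]' 3
python3 -c "
from h import *
arc(-0.6,1)"
```

```text
t: 14.25
ee_pos: [0.6453, 0.1119, 0.0544]
ee_rot: [-0.0, 1.0, -0.005, -0.001]
contact_force: [-2.3, -1.1, 0.8]
gripper_width: 0.0109
gripper_force: 3.0
yaw -0.5204424975493154 pos ang 1.5518304048475302 r 0.07031341448543423 [0.64528763 0.11190417 0.05444443] j7 -1.2211216971974808 gw 0.01088071569048762 [-2.26584958 -1.06961099  0.79112511]
[0.007, 0.026, -0.006, -0.001, 0.002, 0.002]
```

```bash

python3 -m handwheel '[[0,0.03,0,0,0,0,9],[0,0.03,0,0,0,0,9],[0,0.03,0,0,0,0,9],[0,0.03,0,0,0,0,9]]'
python3 -c "
from h import *
arc(-0.6,1)"
python3 -m handwheel '[[0,0.03,0,0,0,0,30],[0,0,0,0,0,0,30],[0,0,0,0,0,0,30],[0,0,0,0,0,0,30],[0,0,-0.4,0,0,0,30],[0,0,-0.8,0,0,0,30],[0,0,-1,0,0,0,30],[0,0,-1,0,0,0,0]]'
python3 - <<'E'
from h import *
im=env.get_image("top")[:,:,::-1]
cv2.imwrite("pics/crop4.png",cv2.resize(im[175:255,195:330],None,fx=5.9,fy=5.9,interpolation=cv2.INTER_CUBIC))
E
```

```text
t: 14.58
ee_pos: [0.6455, 0.1086, 0.0544]
ee_rot: [-0.0, 1.0, -0.005, -0.0]
contact_force: [-0.7, 0.3, 0.3]
gripper_width: 0.0106
gripper_force: 3.0
yaw -0.6286014764232267 pos ang -1.1089377690280477 r 0.07053399479781935 [0.64552078 0.10863493 0.05437238] j7 -1.2177311048832218 gw 0.010625025728521923 [-0.7183651   0.3265325   0.33164692]
[0.005, -0.006, -0.006, -0.0, 0.001, -0.001]
t: 15.25
ee_pos: [0.6495, 0.1078, 0.1602]
ee_rot: [-0.001, 1.0, -0.006, 0.005]
contact_force: [1.4, 0.3, 0.7]
gripper_width: 0.0278
gripper_force: 0.0
```

View pics/crop4.png

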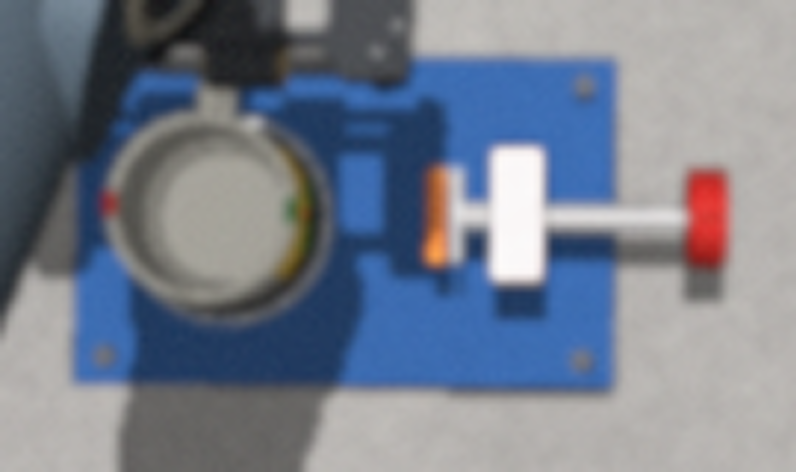

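The red tick is at (110,203) and the green at (292,210), so the green picture faces the pad to within about 2°. On to the knob again.

```bash

python3 -m handwheel '[[0,0.4,0,0,0,0,0],[0,0.8,0,0,0,0,0],[0,1,0,0,0,0,0],[0,1,0,0,0,0,0]]'
python3 -m handwheel '[[-0.3,0.4,0,0,0,0,0],[-0.5,0.8,0,0,0,0,0],[-0.74,1,0,0,0,0,0],[-0.74,1,0,0,0,0,0]]'
python3 -m handwheel '[[0,0.4,0,0,0,0,0],[0,0.75,0,0,0,0,0],[0,0.75,0,0,0,0,0],[0,0.75,0,0,0,0,0],[0,0.75,0,0,0,0,0]]'
python3 -c "
from h import *
arc(-.6,0)"
```

```text
t: 15.63
ee_pos: [0.6431, 0.0012, 0.1541]
ee_rot: [0.002, 1.0, -0.011, -0.001]
contact_force: [0.2, -0.0, -0.5]
gripper_width: 0.0034
gripper_force: 0.0
t: 15.97
ee_pos: [0.5626, -0.0976, 0.1538]
ee_rot: [0.001, 1.0, -0.012, -0.003]
contact_force: [-1.3, -0.8, 0.2]
gripper_width: 0.0006
gripper_force: 0.0
t: 16.38
ee_pos: [0.5686, -0.1644, 0.1534]
ee_rot: [-0.001, 1.0, -0.005, -0.001]
contact_force: [-0.0, 1.4, 0.4]
gripper_width: 0.0004
gripper_force: 0.0
yaw -0.6235212111736024 pos ang -91.33073162080736 r 0.27442745566453763 [ 0.56862682 -0.16435344  0.15340731] j7 -0.857059283899868 gw 0.00043991795518288554 [-0.00492827  1.40600315  0.36756618]
```

```bash

python3 -m handwheel '[[0.04,0,0.35,0,0,0,0],[0.04,0,0.7,0,0,0,0],[0.04,0,1,0,0,0,0],[0.04,0,1,0,0,0,0]]' 10
python3 -m handwheel '[[0,-0.1,0.08,0,0,0,0],[0,-0.2,0.08,0,0,0,0],[0,-0.3,0.08,0,0,0,0],[0,-0.4,0.08,0,0,0,0],[0,-0.5,0.08,0,0,0,0],[0,-0.5,0.08,0,0,0,0],[0,-0.5,0.08,0,0,0,0]]'
python3 -m handwheel '[[0,-0.1,0,0,0,0,0],[0,-0.2,0,0,0,0,0],[0,-0.3,0,0,0,0,0],[0,-0.4,0,0,0,0,0],[0,-0.46,0,0,0,0,0],[0,-0.5,0,0,0,0,0],[0,-0.55,0,0,0,0,0]]'
python3 -m handwheel '[[0,-0.05,0,0,0,0,0],[0,-0.05,0,0,0,0,0],[0,-0.05,0,0,0,0,0]]'

```

```text
t: 16.72
ee_pos: [0.5692, -0.1609, 0.0484]
ee_rot: [-0.002, 1.0, -0.004, -0.006]
contact_force: [-0.4, 0.5, -0.5]
gripper_width: 0.0005
gripper_force: 0.0
t: 17.3
ee_pos: [0.5744, -0.115, 0.0474]
ee_rot: [0.0, 1.0, -0.005, 0.001]
contact_force: [0.9, -1.1, 0.2]
gripper_width: 0.0005
gripper_force: 0.7
t: 17.88
ee_pos: [0.5743, -0.0631, 0.0469]
ee_rot: [0.003, 1.0, -0.006, 0.001]
contact_force: [0.2, -17.7, 2.1]
gripper_width: 0.0006
gripper_force: 9.6
t: 18.13
ee_pos: [0.5742, -0.0632, 0.0471]
ee_rot: [0.006, 1.0, -0.008, 0.002]
contact_force: [2.6, -16.4, -1.3]
gripper_width: 0.0004
gripper_force: 9.2
```

```bash

python3 -m handwheel '[[0,0,0,0,0,0,0],[0,0,0,0,0,0,0],[0,0,0,0,0,0,0],[0,0,0,0,0,0,0],[0,0,0,0,0,0,0],[0,0,0,0,0,0,0],[0,0,0,0,0,0,0],[0,0,0,0,0,0,0]]'
python3 -m handwheel '[[0,0.15,0,0,0,0,0],[0,0.3,0,0,0,0,0],[0,0.45,0,0,0,0,0],[0,0.6,0,0,0,0,0],[0,0.75,0,0,0,0,0],[0,0.9,0,0,0,0,0],[0,1,0,0,0,0,0],[0,1,0,0,0,0,0]]'
python3 -m handwheel '[[0,0.3,0,0,0,0,0],[0,0.3,-0.4,0,0,0,0],[0,0.3,-0.8,0,0,0,0],[0,0.3,-1,0,0,0,0],[0,0.3,-1,0,0,0,0],[0,0.3,-1,0,0,0,0],[0,0.3,-1,0,0,0,0],[0,0.3,-1,0,0,0,0]]'
python3 - <<'E'
from h import *
im=env.get_image("top")[:,:,::-1]
cv2.imwrite("pics/crop5.png",cv2.resize(im[130:300,90:330],None,fx=3.3,fy=3.3,interpolation=cv2.INTER_CUBIC))
E
```

```text
t: 18.8
ee_pos: [0.5742, -0.0633, 0.0471]
ee_rot: [0.006, 1.0, -0.008, 0.002]
contact_force: [1.4, -16.8, -1.2]
gripper_width: 0.0002
gripper_force: 9.1
t: 19.47
ee_pos: [0.5719, -0.1569, 0.0461]
ee_rot: [-0.0, 1.0, -0.007, -0.001]
contact_force: [-0.3, 0.9, 0.5]
gripper_width: 0.0008
gripper_force: 0.0
t: 20.13
ee_pos: [0.5716, -0.184, 0.1448]
ee_rot: [-0.001, 1.0, -0.005, -0.002]
contact_force: [0.2, -0.1, -0.0]
gripper_width: 0.0004
gripper_force: 0.0
```

View pics/crop5.png

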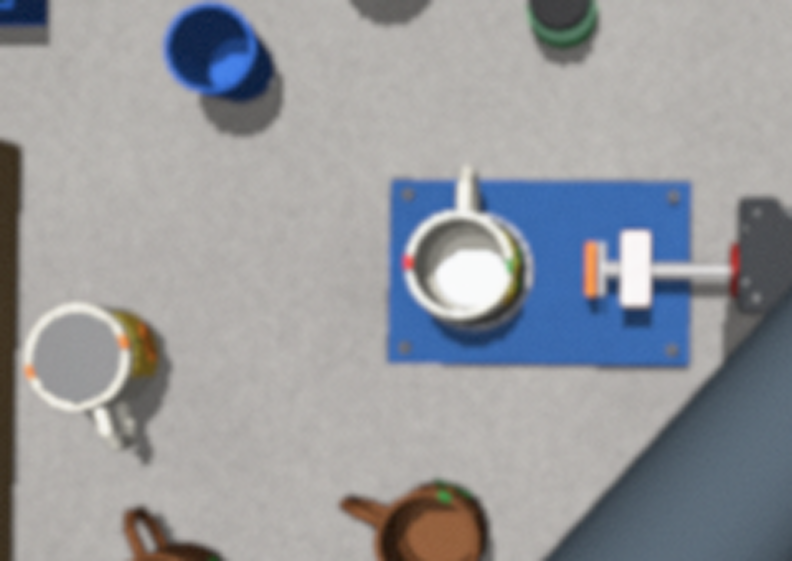

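The mug stands in the nest with its red tick at (408,262) and green at (511,266), so green faces the pad. The pad is back at (590,268), and the other things in view haven't moved. I'll hand in.

```bash
python3 -c "
from cell import env
print(env.close_job())"
```

```text
the job is handed in; nothing more can be done
None
```

I pressed the red picture and then the green one, each held fully home for about a second and sprung back, and handed the job in at about 20 s with the mug in the nest and the green picture facing the pad to within about 2°.

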